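# Bring the round test target in front of the camera

## Task

On the camera test stand, two carriages hang on the U-shaped guide rod. Slide the carriage with the round target along the rod and round the bend, turning it with the rod, until it stands straight in front of the camera's lens, above the pointer pin, then let go of it. Leave the carriage with the square target parked where it is.

Things in the scene. Friction and masses are not known exactly. Their poses are not given: they have to be found in the camera images.
- stand: Fixed camera test stand, base plate 265x310 mm, 10 thick. Origin: bench top, centre of the rod's bend; x the way the camera looks, z up. Level steel rod, 10 mm dia, axis 70 mm up: from a post (86 high) at x -85, y +120 straight to x 0, half circle of radius 120 about the origin, back along y -120 to a post at x -85. White bullet camera fixed inside the bend, x -97 to +36, 61 wide, top 110 up.
- pointer (a point): The point on the rod's axis straight in front of the lens, 70 mm above the bench, at x = +120 mm, y = 0 of the stand, right above the tip of a small brass pointer pin (22 mm high) on the base plate.
- carriage_round: Loose carriage hung on one straight leg of the rod. Origin: centre of its bore; x along bore, z up. Sleeve 32 mm long, 26 dia, bore 16: slides freely, 3 mm play, bore centre hangs 3 mm below the rod's axis. Ballast to 38 below. On top an upright grey disc, 44 dia, 10 thick along y, from 16 to 60 mm above the origin: grip its two flat faces from above, across the rod. About 220 g.
- carriage_square: The other carriage, the same but for its target: an upright square plate 44 x 44 mm, 10 mm thick. Parked on the other straight leg of the rod, to be left there. Same origin and axes.
Things that resemble listed ones, but are neither listed nor needed, are in the scene too. Leave any yellow look-alike of the carriage_round alone.

How it is judged:
By the outcome, as a careful person would: the job done as asked, in the order asked, and still so for the second after the job is handed in, with the robot touching nothing.
It also fails if it takes over 38 s, if anything falls off the work surface, if the arm or the gripper's body presses on something with over 40 N, if the wrist force passes 120 N, or if a joint passes its speed limit or range.

## Robot

A 7-joint arm with a two-finger parallel gripper is mounted at the origin on a cart in front of the work surface, level with it; the furniture and walls round the work are solid. World frame = base frame: x ahead of the robot, y to its left, z up, the work surface at z = 0. Lengths are in m, angles in rad, forces in N, time in s.
With the tool pointing down it reaches from about 0.35 to 0.9 m from the base axis. Payload 8.1 kg.
Tool frame: the origin (TCP) lies at the very end of the fingers, on their centre line; the grasp point (between the pads) lies 19 mm behind it; z points along the fingers, x is the direction in which the jaws open and shut, and the axes are right-handed (so a half turn about z gives the same grasp; the last joint's range is limited). The gripper opens to 85 mm and grips with 20 to 120 N. Pads are 22 mm wide; open, the fingers measure 114 mm over their backs; the gripper's body (76 mm by 85 mm) begins 54 mm behind the grasp point. The pads swing forward as they close: fully open they stand 13 mm farther back than shut.
Start: joints at [-1.435, 0.434, 0.025, 1.573, -0.012, 1.134, -0.075], TCP at [0.148, 0.607, 0.231] pointing down, gripper open.
Joint ranges: [-2.62, 2.62], [-0.44, 2.09], [-1.27, 1.32], [0.08, 2.57], [-1.32, 4.46], [0.12, 2], [-2.74, 2.74]. Speed limits (rad/s): [2.22, 2.22, 3.01, 3.01, 3.14, 3.14, 3.14].

## Interface

Orientations are given as a unit quaternion [w, x, y, z].
In Python, from rig import ctrl, vision gives the robot as it stands.
- The arm moves only by the tool step_arm, never from a script. Its argument "commands" is a list of rows, each a list of 5 numbers: the finger opening in m, from 0 to 0.0854, then the shift along the tool's x, y, z in m, then the turn about the tool's z in degrees. A call has 1 to 20 rows; each row shifts and turns the commanded pose from where the row before left it, along the tool's axes as they then stand; what a row does not reach is not made up. A row lasts 1/10 s, in which the tool goes at most 50 mm and 8.59 degrees, less where a joint would pass 70% of its speed; a pose out of reach is approached as far as the arm can. A call is refused whole if a number of a shift passes 0.05 or a number of a turn 8.59, either way. A call with a gripper value outside its range is refused whole. The fingers move at their own pace and stop on an object; "grip_force" is the grip in N (left out, the last holds). Time passes only in rows, so rows that do not move let the fingers close. It gives the time, the measured TCP pose, the force and the opening at its end, in the units of the state.
- ctrl.observe(): the state, without advancing time (a new reading comes with each control period).
- vision.read_camera(name): name is "side" or "top"; returns the picture (400x640x3 uint8, blue, green, red); there is no depth.
- vision.camera_params(name): a dict with "camera_matrix" (3x3 intrinsics, pixels), "R" (3x3) and "t" (3): a world point X has camera coordinates R X + t. Camera axes: x right, y down, z forward; pixel columns grow to the right and rows downward; lengths in m; the calibration is good to about 2 mm. A picture is of the moment at which its call begins. camera_params takes no time and is no camera call.
- ctrl.sign_off(): hands the job in, once; it reports no verdict.
The state is a dict: "t": time; "joint_pos": joint angles; "qvel": joint speeds; "effort": joint torques, N m; "tool_pos": TCP position; "orientation": TCP orientation; "force": force on the tool from outside, world axes, zero at the start; "wrist_torque": the same for the moment, N m; "grip_width": finger opening in m.
Only numpy, scipy, OpenCV 4.12 (cv2) and the standard library are available. Lean on these libraries where they do the work, as an engineer would, in place of code of your own. Each camera call takes 0.05 s, during which the arm holds its last target.

## Working session

There is one attempt and no reset: what is moved stays moved. The work goes in short steps, Python scripts to look and compute and a tool call to move; the robot and the scene stay as the last step left them, time stands still between calls to the robot, and variables do not carry over. Pictures are saved under pics/ and viewed, and the job is handed in when it is done.

Besides the shell and the picture viewer there is one more tool, called after "Call:" as name([rows], argument=value, ...), one row to a line, values as JSON. step_arm: Moves the arm, as the interface text tells. Its arguments: {"type":"object","properties":{"commands":{"type":"array","items":{"type":"array","items":{"type":"number"}}},"grip_force":{"type":"number"}},"required":["commands"]}

```bash
mkdir -p pics; ls
python3 - <<'E'
from rig import ctrl, vision
import cv2
s=ctrl.observe();print(s)
for n in("side","top"):
    cv2.imwrite(f"pics/{n}0.png",vision.read_camera(n));print(vision.camera_params(n))
E
```

```text
pics
{'t': 0.0, 'joint_pos': array([-1.43457564,  0.43520958,  0.02496505,  1.57410093, -0.01157449,
        1.13396482, -0.07512799]), 'qvel': array([-1.53656918e-03,  1.43706607e-03,  1.49562949e-04, -1.27686735e-04,
        6.53445141e-05,  2.53261461e-03,  6.42961492e-04]), 'effort': array([-1.28414369e-03, -6.70443392e+01,  1.02455478e+00, -3.16229761e+01,
        1.55355048e-02,  1.21119723e-02, -7.12205548e-06]), 'tool_pos': array([0.14778928, 0.60676618, 0.23053271]), 'orientation': array([ 5.35356328e-04,  7.86331290e-01,  6.17804590e-01, -5.52195534e-04]), 'force': array([-0.84451191, -0.13392621,  0.99895332]), 'wrist_torque': array([0.03573473, 0.03299186, 0.01513311]), 'grip_width': 0.08559644076564803}
{'camera_matrix': array([[394.6181917 ,   0.        , 317.98177107],
       [  0.        , 394.6181917 , 205.29057731],
       [  0.        ,   0.        ,   1.        ]]), 'R': array([[ 0.9997794 , -0.02056085, -0.00428883],
       [-0.01615088, -0.62205545, -0.78280659],
       [ 0.01342728,  0.78270318, -0.62225031]]), 't': array([-0.55970687,  0.10602868,  0.8450676 ])}
{'camera_matrix': array([[475.64653596,   0.        , 321.37576397],
       [  0.        , 475.64653596, 200.17872052],
       [  0.        ,   0.        ,   1.        ]]), 'R': array([[ 0.03042826, -0.99949378,  0.00928987],
       [-0.99245496, -0.03131578, -0.11854317],
       [ 0.11877408, -0.00561272, -0.99290544]]), 't': array([0.02649219, 0.5598546 , 1.02299592])}
```

View pics/side0.png

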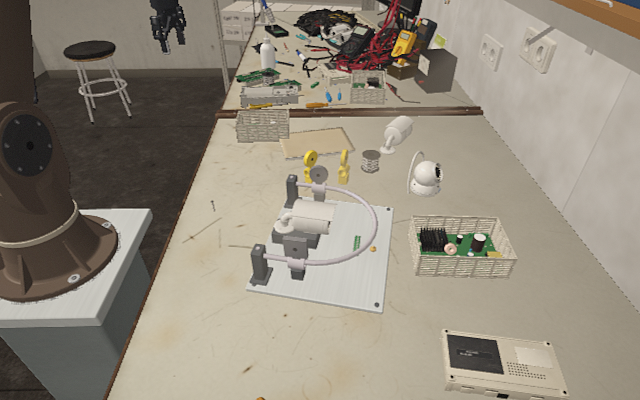

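View pics/top0.png

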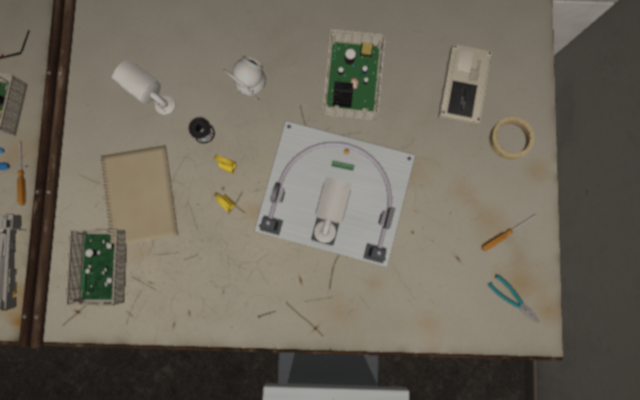

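The stand is at about (335,195) in the top view. In the side view the round target is on the far leg, near (319,178), and the square one on the near leg, near (295,245). I'll zoom in to measure.

Run:
```python
import cv2
a=cv2.imread("pics/top0.png")[115:275,245:425];cv2.imwrite("pics/topz.png",cv2.resize(a,None,fx=4,fy=3.75 and 4,interpolation=cv2.INTER_CUBIC)[:600])
a=cv2.imread("pics/side0.png")[160:310,240:400];cv2.imwrite("pics/sidez.png",cv2.resize(a,None,fx=4,fy=4,interpolation=cv2.INTER_CUBIC))
```

```text
(no output)
```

View pics/topz.png

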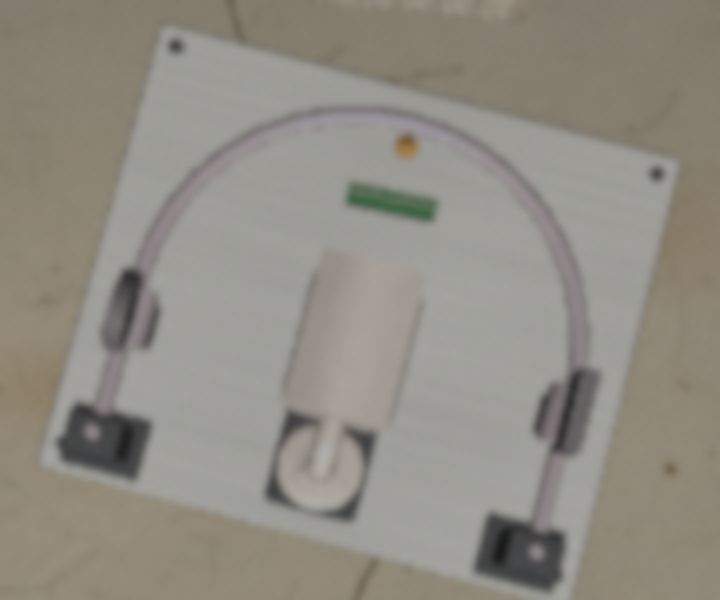

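View pics/sidez.png

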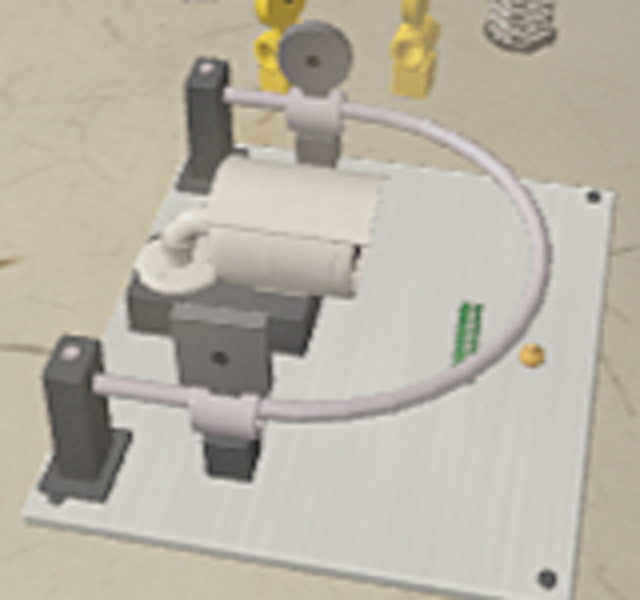

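```bash
cat > h.py <<'E'
import numpy as np
from rig import vision
P={n:vision.camera_params(n) for n in("side","top")}
def onplane(n,uv,z):
    p=P[n];K=np.array(p["camera_matrix"]);R=np.array(p["R"]);t=np.array(p["t"])
    c=-R.T@t;d=R.T@np.linalg.inv(K)@np.array([uv[0],uv[1],1.])
    return c+d*(z-c[2])/d[2]
def proj(n,X):
    p=P[n];q=p["camera_matrix"]@(p["R"]@np.array(X)+p["t"]);return q[:2]/q[2]
def ray(n,uv):
    p=P[n];R=np.array(p["R"]);return -R.T@p["t"],R.T@np.linalg.inv(p["camera_matrix"])@np.array([uv[0],uv[1],1.])
def tri(a,b):
    A=[];B=[]
    for n,uv in(("side",a),("top",b)):
        c,d=ray(n,uv);d/=np.linalg.norm(d);M=np.eye(3)-np.outer(d,d);A.append(M);B.append(M@c)
    return np.linalg.lstsq(np.vstack(A),np.hstack(B),rcond=None)[0]
E
cat > m.py <<'E'
from h import *
T=lambda u,v:(245+u/4-.375,115+v/4-.375)
S=lambda u,v:(240+u/4-.375,160+v/4-.375)
def fit(ob):
    st=np.array([o[0] for o in ob]);w=np.array([o[1] for o in ob])
    a,b=st-st.mean(0),w-w.mean(0)
    th=np.arctan2((a[:,0]*b[:,1]-a[:,1]*b[:,0]).sum(),(a*b).sum())
    R=np.array([[np.cos(th),-np.sin(th)],[np.sin(th),np.cos(th)]])
    t=w.mean(0)-R@st.mean(0)
    print("th",np.degrees(th),"org",t,"res mm",((w-(st@R.T+t))*1e3).round(1).tolist())
    return th,t,R
top=[((-.085,.12),onplane("top",T(93,432),.086)[:2]),((-.085,-.12),onplane("top",T(537,551),.086)[:2]),((.12,0),onplane("top",T(406,143),.02)[:2])]
side=[((-.085,.12),onplane("side",S(208,70),.086)[:2]),((-.085,-.12),onplane("side",S(72,352),.086)[:2]),((.12,0),onplane("side",S(534,350),.02)[:2])]
r1=fit(top);r2=fit(side);th,t,R=fit(top+side)
for z in(.010,):
  for n,pts in(("top",[T(163,27),T(680,160),T(40,465)]),("side",[S(614,192),S(24,515)])):
    for p in pts: print(n,"plate corner in stand",((onplane(n,p,z)[:2]-t)@R*1e3).round(1))
# disc: side centre (316,57) top (122,308 )
for nm,a,b in(("disc",S(316,56),T(122,309)),):
    X=tri(a,b);print(nm,X,((X[:2]-t)@R*1e3).round(1), [proj("side",X)-a,proj("top",X)-b])
print("carr by rod plane side sleeve",((onplane("side",S(315,112),.067)[:2]-t)@R*1e3))
print("rod bend mid",[((onplane("top",T(*p),.075)[:2]-t)@R*1e3).round(1) for p in((365,116),(425,123),(578,300))])
E
python3 m.py
```

```text
th -13.147381473275086 org [0.55777951 0.01841043] res mm [[-0.7, 0.1], [-1.0, 0.1], [1.7, -0.2]]
th -14.17181410978862 org [0.55732661 0.01733967] res mm [[-2.3, 0.2], [0.2, 1.6], [2.1, -1.8]]
th -13.659192508580924 org [0.55755374 0.01787501] res mm [[-1.7, 0.1], [0.1, -0.3], [2.2, 1.3], [-1.3, 0.1], [-0.8, 2.1], [1.6, -3.4]]
top plate corner in stand [152.6 155.1]
top plate corner in stand [ 156.7 -152.7]
top plate corner in stand [-109.3  152.3]
side plate corner in stand [154.3 152.4]
side plate corner in stand [-105.  -156.9]
disc [0.56460639 0.14057676 0.10412343] [-22.1 120.9] [array([-0.01122394,  0.00196636]), array([-0.00056333, -0.01249752])]
carr by rod plane side sleeve [-22.14280993 117.83439299]
rod bend mid [array([117.3,  27. ]), array([122.2,  -5.2]), array([  50.7, -109.2])]
```

```bash
cat > d.py <<'E'
import sys
from h import *
from rig import ctrl
from scipy.spatial.transform import Rotation as Ro
TH=np.radians(-13.1);ORG=np.array([.5577,.0183]);RS=np.array([[np.cos(TH),-np.sin(TH)],[np.sin(TH),np.cos(TH)]])
def st():
    s=ctrl.observe();q=s["orientation"];R=Ro.from_quat([q[1],q[2],q[3],q[0]]).as_matrix()
    xs=(s["tool_pos"][:2]-ORG)@RS*1e3
    print("t %.2f"%s["t"],"pos",s["tool_pos"].round(4),"stand",xs.round(1),"xdir",np.degrees(np.arctan2(R[1,0],R[0,0])).round(2),"rel stand",(np.degrees(np.arctan2(R[1,0],R[0,0])-TH)).round(2),"F",s["force"].round(1),"M",s["wrist_torque"].round(2),"g",round(s["grip_width"],4),"q",s["joint_pos"].round(2))
    return s,R
def delta(X,R,s): return (R.T@(np.array(X)-s["tool_pos"])*1e3).round(1)
E
python3 - <<'E'
from d import *
s,R=st()
print("delta tool mm",delta([.564,.1404,.180],R,s))
# yellow things
import cv2
for n in("side","top"):
    im=cv2.imread(f"pics/{n}0.png");h=cv2.cvtColor(im,cv2.COLOR_BGR2HSV)
    m=cv2.inRange(h,(22,130,120),(32,255,255));k,l,S,C=cv2.connectedComponentsWithStats(m)
    print(n,[(S[i].tolist(),C[i].round(1).tolist()) for i in range(1,k) if S[i,4]>15])
E
```

```text
t 0.10 pos [0.1478 0.6068 0.2306] stand [-532.7  480.3] xdir 76.31 rel stand 89.41 F [-0.4  0.1  0.3] M [ 0.01 -0.03 -0.01] g 0.0857 q [-1.43  0.44  0.02  1.57 -0.01  1.13 -0.08]
delta tool mm [-354.6  514.8   51.2]
side [([437, 35, 8, 11, 33], [441.4, 39.9]), ([391, 41, 17, 16, 112], [399.1, 47.6]), ([250, 103, 21, 5, 41], [259.3, 105.2]), ([341, 149, 6, 14, 46], [343.1, 154.9]), ([304, 150, 13, 33, 245], [309.1, 163.4]), ([338, 166, 7, 8, 19], [340.7, 168.6]), ([339, 172, 8, 6, 22], [342.5, 174.3]), ([487, 252, 15, 5, 41], [494.0, 253.6])]
top [([362, 44, 10, 10, 76], [366.5, 48.3]), ([214, 156, 22, 17, 212], [225.4, 163.5]), ([215, 194, 20, 17, 166], [224.2, 202.1])]
```

Call:
step_arm([
  [0.045, -0.0177, 0.0257, 0.0025, -0.6],
  [0.045, -0.0177, 0.0257, 0.0025, 0],
  [0.045, -0.0177, 0.0257, 0.0025, 0],
  [0.045, -0.0177, 0.0257, 0.0025, 0],
  [0.045, -0.0177, 0.0257, 0.0025, 0],
  [0.045, -0.0177, 0.0257, 0.0025, 0],
  [0.045, -0.0177, 0.0257, 0.0025, 0],
  [0.045, -0.0177, 0.0257, 0.0025, 0],
  [0.045, -0.0177, 0.0257, 0.0025, 0],
  [0.045, -0.0177, 0.0257, 0.0025, 0],
  [0.045, -0.0177, 0.0257, 0.0025, 0],
  [0.045, -0.0177, 0.0257, 0.0025, 0],
  [0.045, -0.0177, 0.0257, 0.0025, 0],
  [0.045, -0.0177, 0.0257, 0.0025, 0],
  [0.045, -0.0177, 0.0257, 0.0025, 0],
  [0.045, -0.0177, 0.0257, 0.0025, 0],
  [0.045, -0.0177, 0.0257, 0.0025, 0],
  [0.045, -0.0177, 0.0257, 0.0025, 0],
  [0.045, 0, 0, 0, 0],
  [0.045, 0, 0, 0, 0],
], grip_force=30)

```text
t: 2.1
tool_pos: [0.5261, 0.1913, 0.1859]
orientation: [-0.0, 0.784, 0.621, -0.0]
force: [0.2, 0.7, -0.0]
grip_width: 0.045
```

Run:
```python
from d import *
s,R=st()
print("delta tool mm",delta([.564,.1404,.180],R,s), R.round(3).tolist())
```

```text
t 2.10 pos [0.5261 0.1913 0.1859] stand [-70.  161.3] xdir 76.81 rel stand 89.91 F [ 0.2  0.7 -0. ] M [ 0.   -0.01 -0.02] g 0.045 q [-0.6   0.37  0.21  1.81 -0.09  0.97  0.99]
delta tool mm [-40.9  48.5   5.8] [[0.228, 0.974, -0.001], [0.974, -0.228, -0.0], [-0.001, -0.001, -1.0]]
```

Call:
step_arm([
  [0.045, -0.0205, 0.024, 0.003, 0],
  [0.045, -0.0204, 0.0245, 0.0028, 0],
  [0.045, 0, 0, 0.02, 0],
  [0.045, 0, 0, 0, 0],
  [0.045, 0, 0, 0, 0],
])

```text
t: 2.6
tool_pos: [0.563, 0.1427, 0.1604]
orientation: [-0.001, 0.782, 0.623, -0.0]
force: [-0.1, -0.2, 0.4]
grip_width: 0.045
```

Run:
```python
from d import *
import cv2
s,R=st()
print("delta tool mm",delta([.564,.1404,.090],R,s))
a=vision.read_camera("top")[115:275,245:425];a=cv2.resize(a,None,fx=4,fy=4,interpolation=cv2.INTER_CUBIC)[:600]
b=vision.read_camera("side")[120:270,240:400];b=cv2.resize(b,None,fx=4,fy=4,interpolation=cv2.INTER_CUBIC)
cv2.imwrite("pics/s1.png",b)
```

```text
t 2.60 pos [0.563  0.1427 0.1604] stand [-23.1 122.4] xdir 77.03 rel stand 90.13 F [-0.1 -0.2  0.4] M [0.   0.02 0.05] g 0.045 q [-0.5   0.43  0.22  1.78 -0.11  0.94  1.11]
delta tool mm [-2.   1.7 70.4]
```

View pics/s1.png

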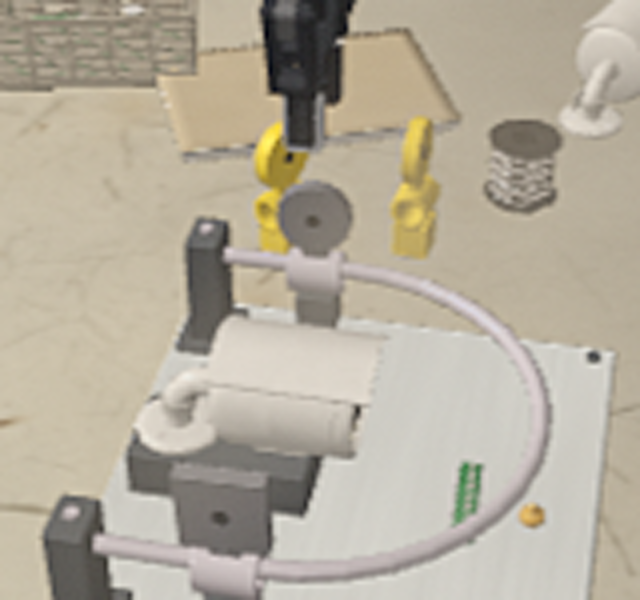

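The gripper is above the round disc, with the finger at crop (305,130) and the disc at (316,218). It is aligned along the rod. Next I descend and close.

Call:
step_arm([
  [0.045, -0.002, 0.0017, 0.01, 0],
  [0.045, 0, 0, 0.02, 0],
  [0.045, 0, 0, 0.02, 0],
  [0.045, 0, 0, 0.02, 0],
  [0.045, 0, 0, 0, 0],
  [0.045, 0, 0, 0, 0],
])

```text
t: 3.3
tool_pos: [0.5652, 0.139, 0.0907]
orientation: [-0.0, 0.783, 0.622, -0.0]
force: [-0.4, -0.8, 1.4]
grip_width: 0.045
```

Run:
```python
from d import *
import cv2
s,R=st()
print("delta tool mm",delta([.564,.1404,.090],R,s))
b=vision.read_camera("side")[120:270,240:400];b=cv2.resize(b,None,fx=4,fy=4,interpolation=cv2.INTER_CUBIC)
cv2.imwrite("pics/s2.png",b)
```

```text
t 3.30 pos [0.5652 0.139  0.0907] stand [-20.1 119.2] xdir 76.93 rel stand 90.03 F [-0.4 -0.8  1.4] M [-0.02 -0.02  0.04] g 0.045 q [-0.47  0.52  0.2   1.85 -0.14  0.79  1.14]
delta tool mm [ 1.1 -1.4  0.7]
```

View pics/s2.png

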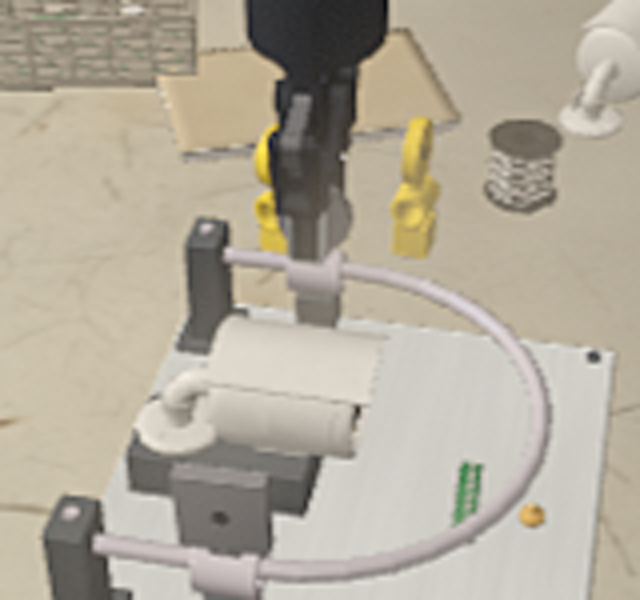

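Call:
step_arm([
  [0.03, 0.001, -0.0015, 0, 0],
  [0.012, 0, 0, 0, 0],
  [0.0, 0, 0, 0, 0],
  [0.0, 0, 0, 0, 0],
  [0.0, 0, 0, 0, 0],
  [0.0, 0, 0, 0, 0],
  [0.0, 0, 0, 0, 0],
], grip_force=30)

```text
t: 4.05
tool_pos: [0.5644, 0.1405, 0.0912]
orientation: [0.0, 0.783, 0.622, 0.001]
force: [-1.8, 1.3, 6.9]
grip_width: 0.0094
```

Run:
```python
from d import *
s,R=st()
```

```text
t 4.05 pos [0.5644 0.1405 0.0912] stand [-21.2 120.5] xdir 76.92 rel stand 90.02 F [-1.8  1.3  6.9] M [ 0.13  0.26 -0.03] g 0.0094 q [-0.48  0.52  0.2   1.85 -0.14  0.79  1.14]
```

Call:
step_arm([
  [0, 0, 0, -0.001, 0],
  [0, 0, 0, -0.001, 0],
  [0, 0, 0, -0.001, 0],
  [0, 0, 0, 0, 0],
])

```text
t: 4.45
tool_pos: [0.5639, 0.14, 0.0934]
orientation: [-0.0, 0.783, 0.622, -0.0]
force: [-0.8, 1.4, -1.8]
grip_width: 0.0098
```

Run:
```python
from d import *
s,R=st()
```

```text
t 4.45 pos [0.5639 0.14   0.0934] stand [-21.6 119.9] xdir 76.91 rel stand 90.01 F [-0.8  1.4 -1.8] M [-0.   -0.02  0.01] g 0.0098 q [-0.48  0.51  0.2   1.85 -0.14  0.79  1.14]
```

Call:
step_arm([
  [0, 0, 0.0072, 0, 0],
  [0, 0, 0.0072, 0, 0],
  [0, 0, 0.0072, 0, 0],
  [0, -0.00037, 0.0094, 0, 4.5],
  [0, -0.00037, 0.0094, 0, 4.5],
  [0, -0.00037, 0.0094, 0, 4.5],
  [0, -0.00037, 0.0094, 0, 4.5],
  [0, -0.00037, 0.0094, 0, 4.5],
  [0, 0, 0, 0, 0],
])

```text
t: 5.35
tool_pos: [0.6291, 0.1147, 0.0934]
orientation: [0.001, 0.89, 0.456, 0.0]
force: [0.4, 0.2, -2.8]
grip_width: 0.0096
```

```bash
cat > k.py <<'E'
from d import *
def go():
    s,R=st();x=(s["tool_pos"][:2]-ORG)@RS*1e3
    a=np.degrees(np.arctan2(x[1],x[0]));rel=np.degrees(np.arctan2(R[1,0],R[0,0])-TH)
    print("radius %.1f az %.2f tool %.2f"%(np.hypot(*x),a,rel))
    return s,R,x
if __name__=="__main__":go()
E
python3 k.py
```

```text
t 5.35 pos [0.6291 0.1147 0.0934] stand [ 47.7 110. ] xdir 54.26 rel stand 67.36 F [ 0.4  0.2 -2.8] M [ 0.01 -0.01 -0.01] g 0.0096 q [-0.47  0.6   0.31  1.7  -0.23  0.87  0.88]
radius 119.9 az 66.55 tool 67.36
```

Call:
step_arm([
  [0, -0.00037, 0.0094, 0, 4.5],
  [0, -0.00037, 0.0094, 0, 4.5],
  [0, -0.00037, 0.0094, 0, 4.5],
  [0, -0.00037, 0.0094, 0, 4.5],
  [0, -0.00037, 0.0094, 0, 4.5],
  [0, 0, 0, 0, 0],
])

```text
t: 5.95
tool_pos: [0.6601, 0.0805, 0.0934]
orientation: [0.001, 0.962, 0.275, -0.0]
force: [0.3, -0.8, -2.0]
grip_width: 0.0094
```

```bash
python3 k.py
```

```text
t 5.95 pos [0.6601 0.0805 0.0934] stand [85.6 83.8] xdir 31.87 rel stand 44.97 F [ 0.3 -0.8 -2. ] M [-0.03  0.03 -0.01] g 0.0094 q [-0.46  0.65  0.41  1.64 -0.31  0.92  0.62]
radius 119.8 az 44.39 tool 44.97
```

Call:
step_arm([
  [0, -0.00037, 0.0094, 0, 4.5],
  [0, -0.00037, 0.0094, 0, 4.5],
  [0, -0.00037, 0.0094, 0, 4.5],
  [0, -0.00037, 0.0094, 0, 4.5],
  [0, -0.00037, 0.0094, 0, 4.5],
  [0, 0, 0, 0, 0],
])

```text
t: 6.55
tool_pos: [0.6759, 0.0371, 0.0934]
orientation: [0.0, 0.997, 0.082, -0.0]
force: [0.3, -0.7, -2.0]
grip_width: 0.0097
```

```bash
python3 k.py
```

```text
t 6.55 pos [0.6759 0.0371 0.0934] stand [110.9  45.1] xdir 9.46 rel stand 22.56 F [ 0.3 -0.7 -2. ] M [ 0.01 -0.02  0.02] g 0.0097 q [-0.45  0.69  0.52  1.61 -0.4   0.95  0.36]
radius 119.7 az 22.12 tool 22.56
```

Call:
step_arm([
  [0, -0.00037, 0.0094, 0, 4.5],
  [0, -0.00037, 0.0094, 0, 4.5],
  [0, -0.00037, 0.0094, 0, 4.5],
  [0, -0.00037, 0.0094, 0, 4.5],
  [0, -0.0003, 0.0085, 0, 4.5],
  [0, 0, 0, 0, 0],
  [0, 0, 0, 0, 0],
])

```text
t: 7.25
tool_pos: [0.6747, -0.0065, 0.0934]
orientation: [-0.0, 0.994, -0.111, -0.0]
force: [-0.3, -0.2, -3.2]
grip_width: 0.0098
```

Run:
```python
from k import *
import cv2
go()
a=vision.read_camera("top");b=vision.read_camera("side")
cv2.imwrite("pics/t3f.png",a);cv2.imwrite("pics/s3f.png",b)
cv2.imwrite("pics/s3.png",cv2.resize(b[160:310,240:400],None,fx=4,fy=4,interpolation=cv2.INTER_CUBIC))
cv2.imwrite("pics/t3.png",cv2.resize(a[115:265,245:425],None,fx=4,fy=4,interpolation=cv2.INTER_CUBIC))
```

```text
t 7.25 pos [ 0.6747 -0.0065  0.0934] stand [119.6   2.3] xdir -12.77 rel stand 0.33 F [-0.3 -0.2 -3.2] M [ 0.05  0.05 -0.02] g 0.0098 q [-0.45  0.71  0.62  1.62 -0.48  0.97  0.11]
radius 119.6 az 1.11 tool 0.33
```

View pics/s3.png

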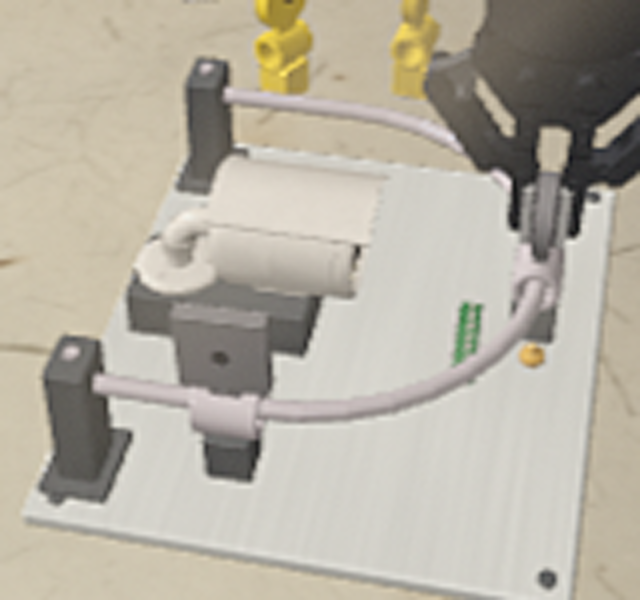

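View pics/t3.png

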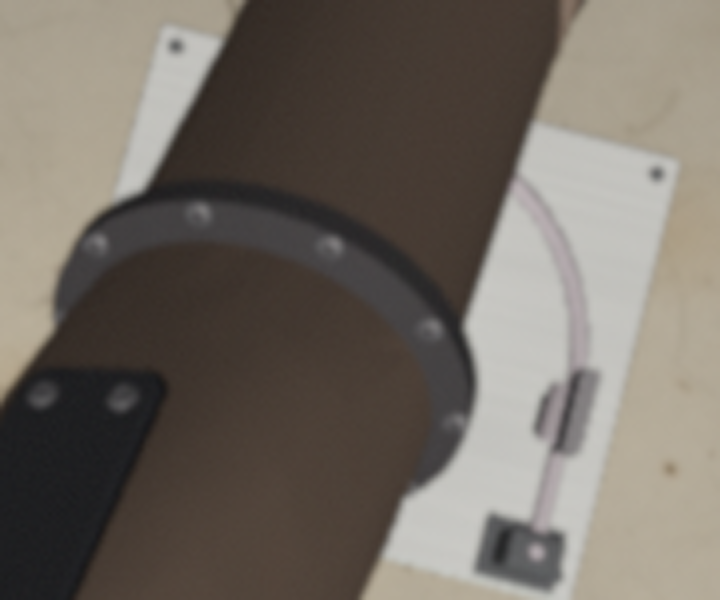

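Run:
```python
from d import *
import cv2
out={}
for n,(x0,y0,x1,y1) in(("side",(365,240,382,258)),("top",(338,145,355,158))):
    im=cv2.imread(f"pics/{n}0.png").astype(float)
    c=im[y0:y1,x0:x1];w=np.clip(c[...,2]-c[...,0]-50,0,None)
    ys,xs=np.mgrid[y0:y1,x0:x1];uv=((w*xs).sum()/w.sum(),(w*ys).sum()/w.sum());out[n]=uv
    print(n,uv);print(w.astype(int))
X=tri(out["side"],out["top"]);print(X,(X[:2]-ORG)@RS*1e3)
for n in out:
  for z in(.012,.016,.022):
    p=onplane(n,out[n],z);print(n,z,p.round(4),((p[:2]-ORG)@RS*1e3).round(1))
```

```text
side (np.float64(372.2532894736842), np.float64(248.38240131578948))
[[ 0  0  0  0  0  0  0  0  0  0  0  0  0  0  0  0  0]
 [ 0  0  0  0  0  0  0  0  0  0  0  0  0  0  0  0  0]
 [ 0  0  0  0  0  0  0  0  0  0  0  0  0  0  0  0  0]
 [ 0  0  0  0  0  0  0  0  0  0  0  0  0  0  0  0  0]
 [ 0  0  0  0  0  0  0  0  0  0  0  0  0  0  0  0  0]
 [ 0  0  0  0  0  0  0  0  0  0  0  0  0  0  0  0  0]
 [ 0  0  0  0  0  0 13 31 35  0  0  0  0  0  0  0  0]
 [ 0  0  0  0  0 23 71 61 37 31 15  0  0  0  0  0  0]
 [ 0  0  0  0  0 58 67 57 44 42 33  0  0  0  0  0  0]
 [ 0  0  0  0  0 53 70 65 59 57 41  0  0  0  0  0  0]
 [ 0  0  0  0  0 12 58 63 58 42 10  0  0  0  0  0  0]
 [ 0  0  0  0  0  0  0  5  5  0  0  0  0  0  0  0  0]
 [ 0  0  0  0  0  0  0  0  0  0  0  0  0  0  0  0  0]
 [ 0  0  0  0  0  0  0  0  0  0  0  0  0  0  0  0  0]
 [ 0  0  0  0  0  0  0  0  0  0  0  0  0  0  0  0  0]
 [ 0  0  0  0  0  0  0  0  0  0  0  0  0  0  0  0  0]
 [ 0  0  0  0  0  0  0  0  0  0  0  0  0  0  0  0  0]
 [ 0  0  0  0  0  0  0  0  0  0  0  0  0  0  0  0  0]]
top (np.float64(346.08625336927224), np.float64(151.428571
[... 382 characters left out ...]
 0  0]
 [ 0  0  0  0  0  0  6 33 39 34 13  0  0  0  0  0  0]
 [ 0  0  0  0  0  0  0 13 21 16  0  0  0  0  0  0  0]
 [ 0  0  0  0  0  0  0  0  0  0  0  0  0  0  0  0  0]
 [ 0  0  0  0  0  0  0  0  0  0  0  0  0  0  0  0  0]
 [ 0  0  0  0  0  0  0  0  0  0  0  0  0  0  0  0  0]
 [ 0  0  0  0  0  0  0  0  0  0  0  0  0  0  0  0  0]]
[ 0.67538761 -0.00953564  0.012096  ] [120.9338844   -0.43719807]
side 0.012 [ 0.6751 -0.0095  0.012 ] [120.7  -0.5]
side 0.016 [ 0.6743 -0.0135  0.016 ] [120.8  -4.6]
side 0.022 [ 0.673  -0.0196  0.022 ] [120.9 -10.7]
top 0.012 [ 0.6757 -0.0095  0.012 ] [121.2  -0.4]
top 0.016 [ 0.6748 -0.0093  0.016 ] [120.3  -0.4]
top 0.022 [ 0.6734 -0.009   0.022 ] [118.9  -0.3]
```

Call:
step_arm([
  [0, 0, 0.0013, 0, 0.2],
  [0, 0, 0.0012, 0, 0.2],
  [0, 0, 0, 0.001, 0],
  [0, 0, 0, 0.001, 0],
  [0, 0, 0, 0, 0],
  [0, 0, 0, 0, 0],
])

```text
t: 7.95
tool_pos: [0.6743, -0.0102, 0.0916]
orientation: [-0.0, 0.993, -0.117, 0.0]
force: [-0.2, 0.3, -1.3]
grip_width: 0.0094
```

```bash
python3 k.py
```

```text
t 7.95 pos [ 0.6743 -0.0102  0.0916] stand [120.   -1.3] xdir -13.48 rel stand -0.38 F [-0.2  0.3 -1.3] M [-0.05  0.01  0.02] g 0.0094 q [-0.44  0.71  0.62  1.62 -0.48  0.96  0.11]
radius 120.0 az -0.61 tool -0.38
```

Call:
step_arm([
  [0, 0, -0.0008, 0.0005, -0.3],
  [0, 0, 0, 0.0005, 0],
  [0, 0, 0, 0, 0],
  [0, 0, 0, 0, 0],
])

```text
t: 8.35
tool_pos: [0.6744, -0.01, 0.0913]
orientation: [0.0, 0.993, -0.115, 0.0]
force: [-2.7, -1.8, 7.0]
grip_width: 0.0093
```

```bash
python3 k.py
```

```text
t 8.35 pos [ 0.6744 -0.01    0.0913] stand [120.1  -1.1] xdir -13.21 rel stand -0.11 F [-2.7 -1.8  7. ] M [-0.4   0.76 -0.04] g 0.0093 q [-0.44  0.71  0.62  1.62 -0.48  0.96  0.11]
radius 120.1 az -0.54 tool -0.11
```

Call:
step_arm([
  [0, 0, 0, -0.0005, 0],
  [0, 0, 0, 0, 0],
  [0.014, 0, 0, 0, 0],
  [0.02, 0, 0, 0, 0],
  [0.03, 0, 0, 0, 0],
  [0.04, 0, 0, 0, 0],
  [0.045, 0, 0, 0, 0],
  [0.045, 0, 0, 0, 0],
])

```text
t: 9.15
tool_pos: [0.6744, -0.0093, 0.091]
orientation: [-0.0, 0.993, -0.115, -0.0]
force: [0.5, -0.4, -0.6]
grip_width: 0.045
```

Call:
step_arm([
  [0.045, 0, 0, -0.015, 0],
  [0.045, 0, 0, -0.02, 0],
  [0.045, 0, 0, -0.025, 0],
  [0.045, 0, 0, -0.025, 0],
  [0.045, 0, 0, -0.02, 0],
  [0.045, 0, 0, 0, 0],
])

```text
t: 9.75
tool_pos: [0.6762, -0.0101, 0.2005]
orientation: [-0.0, 0.993, -0.115, 0.003]
force: [0.5, 0.2, 1.1]
grip_width: 0.045
```

Run:
```python
from k import *
import cv2
go()
b=vision.read_camera("side");a=vision.read_camera("top")
cv2.imwrite("pics/s4f.png",b);cv2.imwrite("pics/t4f.png",a)
cv2.imwrite("pics/s4.png",cv2.resize(b[160:310,240:400],None,fx=4,fy=4,interpolation=cv2.INTER_CUBIC))
```

```text
t 9.75 pos [ 0.6762 -0.0101  0.2005] stand [121.9  -0.7] xdir -13.21 rel stand -0.11 F [0.5 0.2 1.1] M [-0.01  0.02 -0.  ] g 0.045 q [-0.48  0.61  0.68  1.52 -0.4   1.16  0.05]
radius 121.9 az -0.35 tool -0.11
```

View pics/s4.png

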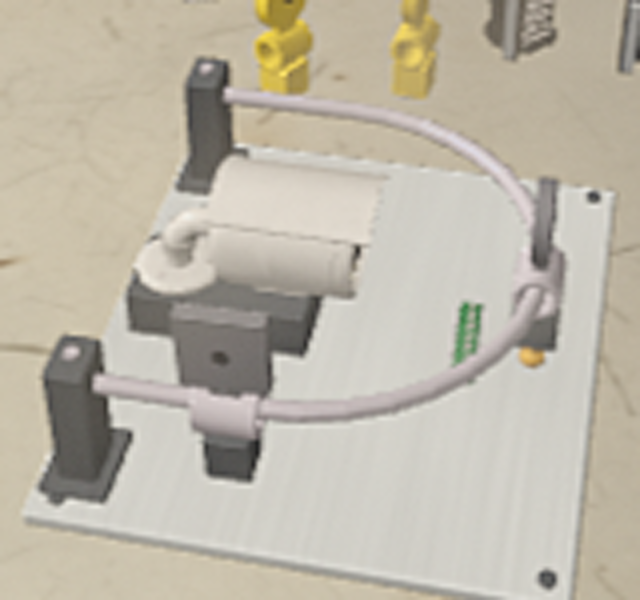

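Call:
step_arm([
  [0.045, 0, -0.01, -0.02, 0],
  [0.045, 0, -0.03, -0.02, 0],
  [0.045, -0.01, -0.035, 0, 0],
  [0.045, -0.01, -0.035, 0, 0],
  [0.045, -0.015, -0.035, 0, 0],
  [0.045, -0.015, -0.035, 0, 0],
  [0.045, -0.015, -0.035, 0, 0],
  [0.045, -0.015, -0.035, 0, 0],
  [0.045, -0.015, -0.035, 0, 0],
  [0.045, -0.015, -0.035, 0, 0],
  [0.045, -0.015, -0.035, 0, 0],
  [0.045, -0.015, -0.035, 0, 0],
  [0.045, 0, 0, 0, 0],
  [0.045, 0, 0, 0, 0],
])

```text
t: 11.25
tool_pos: [0.626, 0.4034, 0.2344]
orientation: [0.001, 0.994, -0.114, -0.001]
force: [0.6, -1.4, -0.1]
grip_width: 0.0449
```

Run:
```python
from k import *
import cv2
go()
b=vision.read_camera("side");a=vision.read_camera("top")
cv2.imwrite("pics/s5f.png",b);cv2.imwrite("pics/t5f.png",a)
cv2.imwrite("pics/s5.png",cv2.resize(b[200:260,345:405],None,fx=10,fy=10,interpolation=cv2.INTER_CUBIC))
cv2.imwrite("pics/t5.png",cv2.resize(a[115:265,245:425],None,fx=4,fy=4,interpolation=cv2.INTER_CUBIC))
```

```text
t 11.25 pos [0.626  0.4034 0.2344] stand [-20.8 390.6] xdir -13.05 rel stand 0.05 F [ 0.6 -1.4 -0.1] M [-0.07 -0.04  0.04] g 0.0449 q [-0.99  0.7   0.68  1.25 -0.43  1.33 -0.56]
radius 391.1 az 93.05 tool 0.05
```

View pics/s5.png

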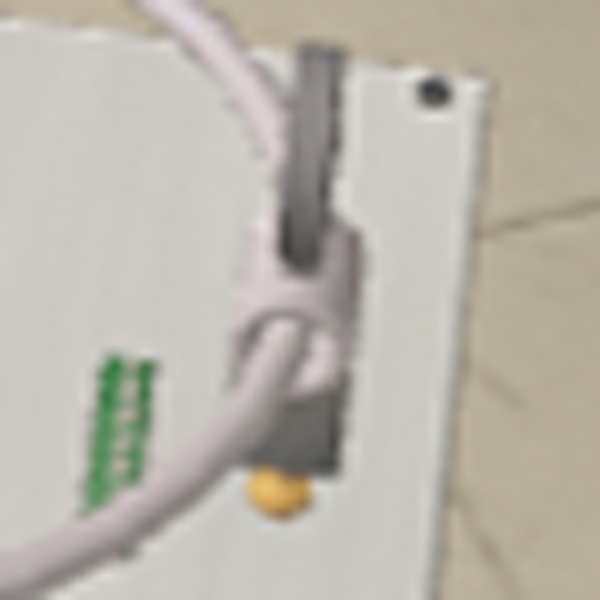

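View pics/t5.png

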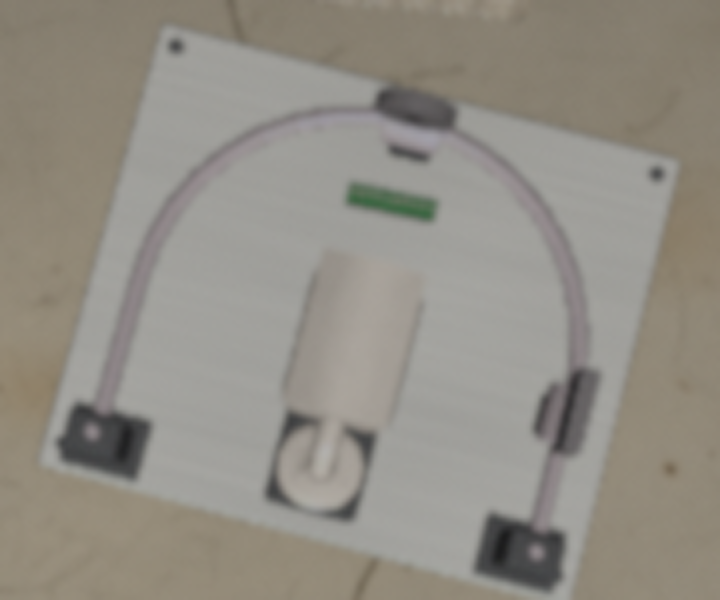

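Run:
```python
from d import *
import cv2
a=cv2.imread("pics/t5f.png");b=cv2.imread("pics/t0.png") if 0 else cv2.imread("pics/top0.png")
g=cv2.cvtColor(a,cv2.COLOR_BGR2GRAY);s=g[132:158,334:364]
m=np.zeros_like(g);m[132:149,334:364]=(g[132:149,334:364]<135)
k,l,S,C=cv2.connectedComponentsWithStats(m);i=1+np.argmax(S[1:,4]);print(S[i],C[i])
ct=C[i]
pts=np.argwhere(l==i)[:,::-1].astype(np.float32);r=cv2.minAreaRect(pts);print(r)
us=(345+31.5-.45,200+15.7-.45)
for c in(ct,r[0]):
    X=tri(us,c);print("tri",X.round(4),((X[:2]-ORG)@RS*1e3).round(1))
    for z in(.105,.115):
        p=onplane("top",c,z);print(z,p.round(4),((p[:2]-ORG)@RS*1e3).round(1))
T=lambda u,v:(245+u/4-.375,115+v/4-.375)
for q in((376,95),(456,115)):
    p=onplane("top",T(*q),.105);print("disc edge",((p[:2]-ORG)@RS*1e3).round(1))
# same view square before/after
print("square diff",cv2.absdiff(a,b)[200:232,376:400].mean())
X=[*(ORG+RS@[.12,0]),.105];print("expected px top",proj("top",X),"side",proj("side",X),"side meas",us)
```

```text
[334 132  30  17 371] [350.09703504 138.66307278]
((348.5, 140.0), (16.0, 29.0), 90.0)
tri [ 0.6781 -0.012   0.1068] [124.1  -2.2]
0.105 [ 0.6822 -0.0122  0.105 ] [128.2  -1.4]
0.115 [ 0.6797 -0.0115  0.115 ] [125.6  -1.4]
tri [ 0.6774 -0.0089  0.1039] [122.7   0.6]
0.105 [ 0.6793 -0.0089  0.105 ] [124.6   1.1]
0.115 [ 0.6767 -0.0083  0.115 ] [122.    1.1]
disc edge [122.6  22. ]
disc edge [123.  -21.3]
square diff 1.5190972222222223
expected px top [348.46354501 142.18136989] side [375.75133321 214.61520791] side meas (376.05, 215.25)
```

Run:
```python
from rig import ctrl,vision
import cv2
b=vision.read_camera("side");print("drift since last picture",cv2.absdiff(b,cv2.imread("pics/s5f.png"))[200:260,345:405].mean(), cv2.absdiff(cv2.imread("pics/s4f.png"),cv2.imread("pics/s5f.png"))[200:260,345:405].mean())
print(ctrl.observe()["force"])
print(ctrl.sign_off())
```

```text
drift since last picture 0.6297222222222222 4.2850925925925925
[-0.19681809 -0.70371289  0.8648498 ]
the job is handed in; nothing more can be done
None
```

I slid the round-target carriage along the left leg and round the bend, turning it with the rod. I let it go in front of the lens above the pointer pin and handed the job in at about 11.5 s of the 38 s allowed.

**Last checks that agreed:**
- **Position along the rod:** in the top view the disc's two edges lie at stand y = +22.0 and −21.3 mm. That puts the centre within about 0.5 mm of straight ahead, and the disc faces the lens within about 0.5°.
- **Pin:** it measured at stand y ≈ −0.4 mm.
- **Side view:** the disc is within 1 px of where it should appear. The carriage stands upright on the rod.
- **Square carriage:** its image is unchanged from the start.
- **Forces:** forces read at the end of each move never passed about 7 N. The gripper was well clear of everything at hand-in.

**Checks that disagreed:**
- **Poor mask:** an automatic colour mask of the disc in the top view included background. It gave centres from −2.2 to +1.1 mm along the rod, and I trusted the edge reading instead.
- **Radial reading:** the disc edges read x ≈ 123 mm instead of 120. That fits the 2 mm calibration and the rod's play.
- **Picture difference:** the carriage area differed somewhat (mean 4.3 grey levels) between the picture just after release and the next one. I did not look into why. The last two pictures differed by only 0.6 grey levels, so it was at rest.

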